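# Fill the nut jar with the scoop, snap its lid shut and keep pressing

### The arm

A 6-joint arm with a two-finger parallel gripper is mounted at the origin on a cart in front of the work surface, level with it; the furniture and walls round the work are solid. World frame = base frame: x ahead of the robot, y to its left, z up, the work surface at z = 0. Lengths are in m, angles in rad, forces in N, time in s.
With the tool pointing down it reaches from about 0.3 to 0.775 m from the base axis. Payload 14.6 kg.
Tool frame: the origin (TCP) lies on the centre line of the jaws, within the pads' length; the fingertips stand 17 mm ahead of it and the grasp point (between the pads) lies 2 mm behind it; z points along the fingers, y is the line along which they close (so a half turn about z gives the same grasp; the last joint's range is limited). The gripper opens to 94 mm and grips with 3 to 60 N. Pads are 16 mm wide; open, the fingers measure 119 mm over their backs; the gripper's body (75 mm by 177 mm) begins 78 mm behind the grasp point.
Start: joints at [1.109, 0.3, 1.521, -0, 1.321, -0.067], TCP at [0.212, 0.508, 0.222] pointing down, gripper open.
Joint ranges: [-3.03, 3.03], [-0.79, 2.21], [0.23, 2.52], [-1.04, 4.18], [0, 3.07], [-2.55, 2.55]. Speed limits (rad/s): [2.22, 2.22, 2.57, 3.14, 3.14, 3.14].

### API

Orientations are given as a rotation vector (axis times angle).
In Python, from station import env, vision, finish_job gives the robot as it stands. The module is installed in compiled form; this text tells all that it offers.
- The arm moves only by the shell command python3 -m crank, which reads ROWS from standard input. ROWS is a JSON list of rows, 1 to 5 of them, each an object with the fields jaw (the finger opening in m), trans (a list: dx, dy, dz in parts of the range, where 1.0 means 0.3 m), turn_vec (a list: a rotation vector rx, ry, rz in parts of the range, where 1.0 means pi/2 rad); a field left out counts as zero (the opening has to be given); each row is the pose to reach, as a shift and turn from the pose commanded when the command began, along the tool's axes at that moment; what a row does not reach only later rows make up. A row lasts 1/10 s, in which the tool goes at most 0.05 m and 0.15 rad, less where a joint would pass 70% of its speed; a pose out of reach is approached as far as the arm can. The fingers move at their own pace and stop on an object; the grip force is fixed at half the most. Time passes only in rows, so rows that do not move let the fingers close. It prints the time, the measured TCP pose, the force, the opening and the grip force at its end. A shift or turn number past 1, either way, is cut back to 1. Input that does not fit is refused with a message, and nothing moves.
- env.sense(): the state, without advancing time (a new reading comes with each control period).
- vision.grab_frame(name): name is "side" or "top"; returns (picture, depth): 480x640x3 uint8, red, green, blue; 480x640 float32, m along the optical axis (not along the pixel's ray), 0 where there is no reading.
- vision.camera_params(name): a dict with "intrinsics" (3x3 intrinsics, pixels), "k1" (the pictures are not rectified: a ray, as slopes to the right and down, at radius r is drawn at 1 + k1 r^2 times it, then the intrinsics apply), "extrinsics" (4x4, takes a point from world to camera coordinates). Camera axes: x right, y down, z forward; pixel columns grow to the right and rows downward; lengths in m; the calibration is good to about 2 mm. A picture is of the moment at which its call begins. camera_params takes no time and is no camera call.
- finish_job(): hands the job in; it is judged then, once.
The state is a dict: "time_s": time; "qpos": joint angles; "qd": joint speeds; "effort": joint torques, N m; "tool_pos": TCP position; "eef_rot": TCP orientation; "contact_force": force on the tool from outside, world axes, zero at the start; "torque": the same for the moment, N m; "opening": finger opening in m; "finger_force": force on a finger pad.
Only numpy, scipy, OpenCV 4.12 (cv2) and the standard library are available. Lean on these libraries where they do the work, as an engineer would, in place of code of your own. Each camera call takes 0.05 s, during which the arm holds its last target. There are 200 camera calls.

### The job

Scoop the three hazelnuts out of the little white tray with the steel scoop, without fingering the nuts, tip all of them into the open glass jar, and lay the scoop flat back in the tray. Then set the white snap lid squarely on the jar and press it down until it clicks fully home all round, and keep pressing firmly, without brute force, so that the seal beds in: finish with the gripper still pushing the closed lid down, not letting go. The jar stays standing upright on the worktop, and the mug, the kitchen timer and the matchbox are left where they are.

Things in the scene. Friction and masses are not known exactly. Their poses are not given: they have to be found in the camera images.
- nut_tray: white ceramic trough, fixed, 188 mm long (x) by 80 mm wide (y), 40 mm high, dropping to 26 mm at the -x end under the scoop's handle; walls and floor 4 mm, so inside 180 by 72 mm, corners chamfered 4 mm. Origin: centre of its underside. +x points to the end where the nuts lie; the scoop lies in the other half.
- tray_end (a point): point on the tray's inner floor at the foot of the end wall on the nut side (+x of the tray), mid width
- scoop: flat-bottomed steel scoop lying in the tray, nose (+x) towards the nuts; 0.14 kg. Pan 72 mm long, 64 mm wide (59 inside), floor 2.5 mm, open in front, back wall 30 mm high, side walls 30 mm sloping to 6 mm at the nose. The straight beech handle, 16 mm wide (y), 11 mm thick, 100 mm long, rises backwards from the back wall at 30 degrees. Origin: centre of the pan's underside, z up
- scoop_grip (a point): point inside the scoop's handle at which to grip it across its 16 mm width from above: in the scoop's frame 88 mm behind (-x) and 63 mm above the origin, clear above the tray's walls
- scoop_nose (a point): middle of the scoop's front lower edge, 36 mm in front of its origin
- nut0_center (a point): centre of the first hazelnut: brown shell with a pale base, about 25 mm thick and 26 mm long, 10 g, smooth; it rolls and slides easily. All nuts are alike and stand in the nut half of the tray in a loose row along its x. Now and then they wedge between the scoop and the end wall; drawing back and pushing again frees them
- nut1_center (a point): centre of the second hazelnut
- nut2_center (a point): centre of the third hazelnut
- jar: wide-mouthed clear glass jar, loose, upright and open, 108 mm across and 104 mm high, about 0.6 kg, walls 4 mm, bottom 6 mm. The straight neck is 96 mm across outside, 86 mm inside; a round bead runs round it, 101 mm across, 8 mm below the rim. Origin: centre of its underside, z up.
- jar_mouth (a point): centre of the jar's mouth, level with the rim, 104 mm above the jar's underside
- lid: white plastic snap lid, loose, lying right way up on its skirt, 110 mm across, 54 mm high with its knob, 0.19 kg. The skirt is 20 mm deep inside and carries six sprung tongues with nubs; within it a grey plug, 82 mm across with a chamfered foot, hangs down to 5 mm above the lower edge and goes into the jar's mouth. Origin: centre of the skirt's lower edge, z up. It can go on at any yaw.
- lid_knob (a point): point on the lid's axis 48 mm above its lower edge, in the upright cylindrical beech knob (28 mm diameter, from 26 to 54 mm): gripped here the fingertips stand about 3 mm above the lid's top plate
- lid_seat (a point): on the lid's axis at the underside of its dark soft seal, 17.5 mm above the lower edge; it lands on the jar's rim. 9 mm above that the nubs meet the bead, the push rises to about 10 N, 4 to 5 mm above they slip over it (the click), the push drops and the lid jumps to the rim; then the seal gives 1 mm per 10 N for 2.5 mm, then rigid. Pulling off takes about 9 N
- mug: white dotted mug behind the tray, a bystander
- timer: small round white kitchen timer with a red knob behind the tray, a bystander
- matches: matchbox at the right of the worktop, a bystander
- nut0: the first hazelnut's body, origin at its pale base, 12.5 mm below its centre as it stands
- nut1: the second hazelnut's body, origin at its pale base, 12.5 mm below its centre as it stands
- nut2: the third hazelnut's body, origin at its pale base, 12.5 mm below its centre as it stands

How it is judged:
On the way, in this order (a step that is already met when the one before it is completed fails the run):
1. all three nuts are in the jar (horizontal distance between each of nut0_center, nut1_center, nut2_center and jar_mouth below 0.046 m and z of nut0_center in the frame of jar between 0.005 and 0.085 m and z of nut1_center in the frame of jar between 0.005 and 0.085 m and z of nut2_center in the frame of jar between 0.005 and 0.085 m), for 0.2 s.
2. the scoop lies flat in the tray again, let go (x of scoop in the frame of nut_tray between -0.075 and 0.075 m and y of scoop in the frame of nut_tray between -0.03 and 0.03 m and z of scoop in the frame of nut_tray below 0.02 m and angle between scoop's own z axis and vertical below 0.2 rad and contact force between the fingers and scoop below 0.05 N), for 0.1 s.
3. the lid has clicked home on the jar with the nuts inside (all of step 1 and z of lid_seat in the frame of jar between 0.1 and 0.1055 m and horizontal distance between lid_seat and jar_mouth below 0.005 m and angle between the z axis of lid and the z axis of jar, either way round below 0.05 rad), for 0.2 s.
At the end, for the whole second after the job is handed in: Nuts in the jar; scoop flat in the tray, untouched; lid home (seal at most 1.5 mm above the rim, 5 mm of the jar's axis, 0.05 rad of level with it); jar upright on the worktop; and the gripper, in touch with the lid, still presses it onto the jar with more than 6 N (all of step 2 and all of step 3 and angle between jar's own z axis and vertical below 0.1 rad and height (world z) of jar below 0.01 m and contact force between lid and jar above 6 N and contact force between the fingers and lid above 1 N); the arm keeps its last pose, push and grip.
It fails at once if the fingers touch a nut (contact force between the fingers and nut0 above 0.5 N or contact force between the fingers and nut1 above 0.5 N or contact force between the fingers and nut2 above 0.5 N).
It fails at once if the lid is forced onto the jar with more than 60 N (contact force between lid and jar above 60 N).
It fails at once if the mug, the timer or the matchbox is shifted by more than 30 mm (distance of any of mug, timer, matches from where it was at the start of the episode above 0.03 m).
It also fails if it takes over 64 s, if anything falls off the work surface, if the arm or the gripper's body presses on something with over 40 N, if the wrist force passes 120 N, or if a joint passes its speed limit or range.

## Working session

There is one attempt and no reset: what is moved stays moved. The work goes in short steps, Python scripts to look and compute and a shell command to move; the robot and the scene stay as the last step left them, time stands still between calls to the robot, and variables do not carry over. Pictures are saved under pics/ and viewed, at most 12 in all, crops included, and the job is handed in when it is done.

```bash
mkdir -p pics; cat > h.py <<'E'
import numpy as np, cv2
from station import env, vision
from scipy.spatial.transform import Rotation as R
def grab(n,save=None):
    im,d=vision.grab_frame(n)
    if save: cv2.imwrite(f'pics/{save}.png',im[:,:,::-1])
    return im,d
def ray(n,uv):
    p=vision.camera_params(n);K=np.array(p['intrinsics']);E=np.array(p['extrinsics'])
    uv=np.atleast_2d(np.array(uv,float))
    s=cv2.undistortPoints(uv[:,None],K,np.array([p['k1'],0,0,0.]))[:,0]
    return s,E
def onplane(n,uv,z):
    s,E=ray(n,uv);c=-E[:3,:3].T@E[:3,3];d=np.c_[s,np.ones(len(s))]@E[:3,:3]
    return c+d*((z-c[2])/d[:,2])[:,None]
def withdepth(n,uv,dep):
    s,E=ray(n,uv);P=np.c_[s,np.ones(len(s))]*np.asarray(dep)[:,None]
    return (P-E[:3,3])@E[:3,:3]
def cloud(n,d):
    v,u=np.mgrid[:480,:640];return withdepth(n,np.c_[u.ravel(),v.ravel()],d.ravel()).reshape(480,640,3)
def project(n,P):
    p=vision.camera_params(n);E=np.array(p['extrinsics'])
    return cv2.projectPoints(np.atleast_2d(np.array(P,float)),cv2.Rodrigues(E[:3,:3])[0],E[:3,3],np.array(p['intrinsics']),np.array([p['k1'],0,0,0.]))[0][:,0]
def st():
    s=env.sense();return s
E
python3 - <<'E'
from h import *
for n in('side','top'):
    im,d=grab(n,n+'0');np.save(n+'0d',d);np.save(n+'0',im)
    p=vision.camera_params(n);E=np.array(p['extrinsics']);print(n,p['k1'],-E[:3,:3].T@E[:3,3],E[2,:3],np.array(p['intrinsics'])[0])
s=st();print({k:np.round(v,3) for k,v in s.items()}, R.from_rotvec(s['eef_rot']).as_matrix().round(3))
E
```

```text
side -0.08654471066003379 [-0.01174135 -0.92733871  0.66386742] [ 0.48764096  0.73210251 -0.47563873] [434.27107733   0.         322.38752539]
top 0.018295363650402952 [ 0.39143799 -0.03349546  1.37771847] [ 0.15320643 -0.02349885 -0.98791477] [539.25367126   0.         319.53060698]
{'time_s': np.float64(0.1), 'qpos': array([ 1.109,  0.3  ,  1.521, -0.   ,  1.321, -0.067]), 'qd': array([ 0.001, -0.004, -0.004,  0.001,  0.003, -0.   ]), 'effort': array([-1.0000e-03, -5.3265e+01, -3.5328e+01,  7.1000e-02,  2.4000e-02,
       -0.0000e+00]), 'tool_pos': array([0.211, 0.508, 0.222]), 'eef_rot': array([-6.16e-01, -3.08e+00,  1.00e-03]), 'contact_force': array([-0.408,  0.224,  0.78 ]), 'torque': array([-0.035, -0.006, -0.006]), 'finger_force': np.float64(0.0), 'opening': np.float64(0.094)} [[-0.923  0.385 -0.   ]
 [ 0.385  0.923 -0.001]
 [ 0.    -0.001 -1.   ]]
```

View pics/top0.png

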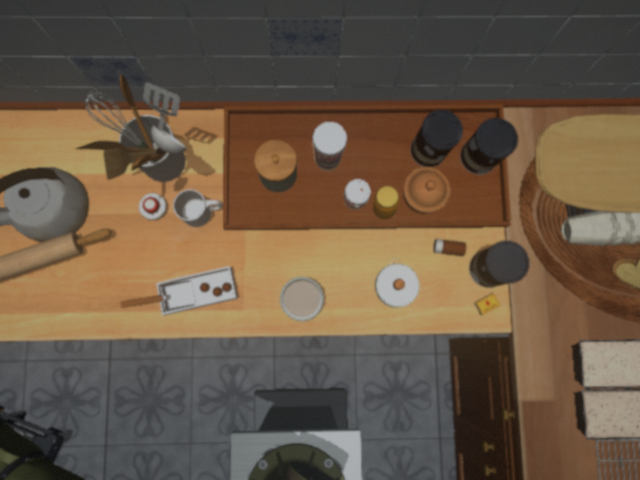

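View pics/side0.png

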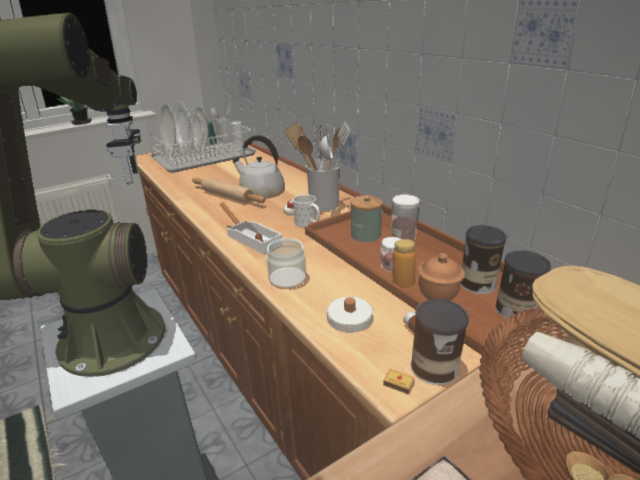

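Top view: tray about (197,291), with its nuts at (204,287), (217,292), (226,287) and the scoop handle running to (122,303). Jar is at (303,299), lid at (398,285), matchbox at (487,304), and mug and timer at (192,207) and (152,206). Next I measure them.

```bash
python3 - <<'E'
from h import *
im=np.load('top0.npy');d=np.load('top0d.npy');C=cloud('top',d)
np.set_printoptions(precision=4,suppress=True)
print('table z',np.nanmedian(C[310:330,200:260,2]),np.nanmedian(C[310:325,340:380,2]))
hsv=cv2.cvtColor(im,cv2.COLOR_RGB2HSV)
def comp(m,box):
    x0,y0,x1,y1=box;M=np.zeros_like(m,np.uint8);M[y0:y1,x0:x1]=m[y0:y1,x0:x1];return M
# white tray + lid masks
w=(hsv[...,1]<60)&(hsv[...,2]>110)
for nm,b,z in(('tray',(145,255,250,325),.04),('lid',(365,255,430,315),.024)):
    M=comp(w,b);M=cv2.morphologyEx(M,cv2.MORPH_CLOSE,np.ones((9,9)))
    cs=max(cv2.findContours(M,0,1)[0],key=cv2.contourArea)
    P=onplane('top',cs[:,0],z)
    r=cv2.minAreaRect((P[:,:2]*1000).astype(np.float32));print(nm,r,cv2.boxPoints(r),cv2.boundingRect(cs), cv2.minEnclosingCircle((P[:,:2]*1000).astype(np.float32)))
    print(' median z',np.percentile(C[...,2][M>0],[5,25,50,75,95]))
br=(hsv[...,1]>110)&(hsv[...,2]<150)
M=comp(br,(195,275,240,305));n,l,s,c=cv2.connectedComponentsWithStats(M)
for i in range(1,n):
    if s[i,4]>10: print('nut',s[i],c[i],onplane('top',c[i],.0165),C[int(c[i][1]),int(c[i][0])])
hd=hsv[...,1]>110
M=comp((hsv[...,2]<190)&(hsv[...,1]>120),(110,285,170,312));n,l,s,c=cv2.connectedComponentsWithStats(M);i=1+np.argmax(s[1:,4])
ys,xs=np.where(l==i);print('handle',s[i],[C[y,x].round(3) for x in range(122,165,6) for y in [int(np.median(ys[xs==x]))] if (xs==x).any()])
# knob
M=comp(hsv[...,1]>90,(385,272,412,298));n,l,s,c=cv2.connectedComponentsWithStats(M);i=1+np.argmax(s[1:,4]);print('knob',s[i],c[i],onplane('top',c[i],.05))
# jar profile
for y in (299,):
    print('jar z row',[(x,round(float(C[y,x,2]),3)) for x in range(274,334,2)])
for nm,(u,v) in dict(mug=(190,205),timer=(152,206),match=(487,304)).items(): print(nm,C[v,u])
big=cv2.resize(im[255:330,110:345],None,fx=3.4,fy=3.4,interpolation=cv2.INTER_CUBIC);cv2.imwrite('pics/crop1.png',big[:,:,::-1])
E
```

```text
table z -0.0006057000783871478 -0.0004605229059969936
tray ((495.4012451171875, 240.8421630859375), (82.73716735839844, 186.85838317871094), 12.300161361694336) [[435.0788 323.3138]
 [474.8858 140.7448]
 [555.7238 158.3705]
 [515.9167 340.9396]] (157, 266, 80, 49) ((493.46978759765625, 240.30992126464844), 99.07664489746094)
 median z [0.0001 0.0037 0.0072 0.0242 0.0398]
lid ((501.44732666015625, -258.71044921875), (109.3602066040039, 110.2259521484375), 43.28167724609375) [[ 423.856  -256.0765]
 [ 499.4253 -336.3201]
 [ 579.0387 -261.3444]
 [ 503.4693 -181.1008]] (375, 263, 45, 44) ((502.3321533203125, -258.9609069824219), 56.005859375)
 median z [0.0197 0.0233 0.0255 0.0278 0.0512]
nut [234 275   6  23  32] [236.4688 286.5625] [[0.5044 0.1449 0.0165]] [ 0.5074  0.1486 -0.0025]
nut [201 284   7   7  33] [204.0606 287.1212] [[0.5042 0.2259 0.0165]] [0.5034 0.2236 0.0296]
nut [223 284   7   6  34] [226.1765 286.7059] [[0.5044 0.1706 0.0165]] [0.5048 0.1687 0.0325]
nut [214 289   7   6  34] [217.     291.2647] [[0.4933 0.1935 0.0165]] [0.4931 0.1915 0.0282]
  return _methods._mean(a, axis=axis, dtype=dtype,
  ret = ret.dtype.type(ret / rcount)
Traceback (most recent call last):
ValueError: cannot convert float NaN to integer
```

```bash
python3 - <<'E'
from h import *
im=np.load('top0.npy');d=np.load('top0d.npy');C=cloud('top',d)
np.set_printoptions(precision=4,suppress=True)
hsv=cv2.cvtColor(im,cv2.COLOR_RGB2HSV)
def comp(m,box):
    x0,y0,x1,y1=box;M=np.zeros_like(m,np.uint8);M[y0:y1,x0:x1]=m[y0:y1,x0:x1];return M
# handle in cloud: points above 26mm left of tray
t=np.array([.4954,.2408]);a=np.array([.213,-.977]);a/=np.linalg.norm(a);b=np.array([-a[1],a[0]])
L=np.dstack([(C[...,:2]-t)@a,(C[...,:2]-t)@b,C[...,2]])
m=(L[...,0]<-.075)&(L[...,0]>-.2)&(abs(L[...,1])<.04)&(L[...,2]>.042)&(L[...,2]<.12)
P=L[m];o=P[:,0].argsort();print('handle tray frame',len(P));
for lo in np.arange(-.19,-.07,.01):
    q=P[(P[:,0]>=lo)&(P[:,0]<lo+.01)]
    if len(q): print(lo.round(3),q.mean(0),q[:,1].min(),q[:,1].max(),len(q))
for u,v in((204.06,287.12),(226.18,286.7),(217,291.26)):
    p=onplane('top',(u,v),.0165)[0,:2];print('nut tray',(p-t)@a,(p-t)@b)
M=comp(hsv[...,1]>90,(385,272,412,298));n,l,s,c=cv2.connectedComponentsWithStats(M);i=1+np.argmax(s[1:,4]);print('knob',s[i],c[i],onplane('top',c[i],.05))
print('jar z row',[(x,round(float(C[299,x,2]),3)) for x in range(276,334,3)])
m=(C[...,2]>.09)&(C[...,2]<.115);m[:,:260]=0;m[:,345:]=0;m[:265]=0;m[:,:][330:]=0
Q=C[m][:,:2]*1000;print('jar rim',len(Q),cv2.minEnclosingCircle(Q.astype(np.float32)) if len(Q) else '', Q.mean(0))
g=((hsv[...,1]<85)).astype(np.uint8);M=comp(g,(270,265,338,330));M=cv2.morphologyEx(M,cv2.MORPH_CLOSE,np.ones((7,7)))
cs=max(cv2.findContours(M,0,1)[0],key=cv2.contourArea);print('jar mask',cv2.boundingRect(cs),cv2.minEnclosingCircle(cs))
for z in(.08,.104):
    PP=(onplane('top',cs[:,0],z)[:,:2]*1000).astype(np.float32);print(z,cv2.fitEllipse(PP))
for nm,(u,v) in dict(mug=(190,205),timer=(152,206),match=(487,304)).items(): print(nm,C[v,u])
A=cv2.resize(im[255:330,110:345],None,fx=3.4,fy=3.4,interpolation=cv2.INTER_CUBIC)
B=cv2.resize(np.load('side0.npy')[200:300,210:445],None,fx=3.4,fy=3.4,interpolation=cv2.INTER_CUBIC)
cv2.imwrite('pics/crop1.png',np.vstack([A,B])[:600,:,::-1])
E
```

```text
handle tray frame 274
-0.18 [-0.1708  0.0016  0.087 ] -0.002347417287616039 0.007542309738923391 7
-0.17 [-0.1641  0.0003  0.0866] -0.006878406654300511 0.008829871613984384 31
-0.16 [-0.1546  0.0004  0.0812] -0.007072797718371753 0.008473355747627623 35
-0.15 [-0.1445  0.0003  0.0752] -0.00733417874815434 0.008999092296853934 34
-0.14 [-0.1351  0.0005  0.0689] -0.007078570726353149 0.008293925644587087 32
-0.13 [-0.125  -0.      0.0637] -0.007289150162713346 0.007912147897985417 32
-0.12 [-0.1146 -0.0004  0.0584] -0.007300330108949916 0.008337398603742994 34
-0.11 [-0.1047  0.0002  0.0511] -0.007825288646873084 0.008425439518369458 33
-0.1 [-0.0952 -0.0001  0.0466] -0.007572330674602272 0.008035410402792216 27
-0.09 [-0.0878 -0.0004  0.0454] -0.006778109149564748 0.00524295636382581 9
nut tray 0.016401985369788253 0.005432316838595861
nut tray 0.07047052134608828 -0.006141802570733086
nut tray 0.04580683413629321 -0.012131256564514315
knob [394 280  10   9  75] [398.56   284.0267] [[ 0.5019 -0.259   0.05  ]]
jar z row [(276, 0.004), (279, 0.002), (282, 0.104), (285, 0.011), (288, 0.001), (291, 0.007), (294, 0.01), (297, 0.003), (300, 0.004), (303, 0.004), (306, 0.005), (309, 0.006), (312, 0.004), (315, 0.004), (318, 0.005), (321, 0.106), (324, 0.001), (327, 0.002), (330, 0.0), (333, -0.002)]
jar rim 351 ((470.1605224609375, -18.6677188873291), 50.29122543334961) [469.5064 -18.662 ]
jar mask (279, 276, 45, 46) ((301.5, 298.45556640625), 22.59440040588379)
0.08 ((468.6611633300781, -19.007190704345703), (105.0026626586914, 106.17880249023438), 94.60406494140625)
0.104 ((467.2330017089844, -19.27513885498047), (103.06074523925781, 104.21512603759766), 94.60405731201172)
mug [0.7169 0.2661 0.0127]
timer [0.7091 0.3555 0.0386]
match [ 0.4511 -0.4867  0.0158]
```

View pics/crop1.png

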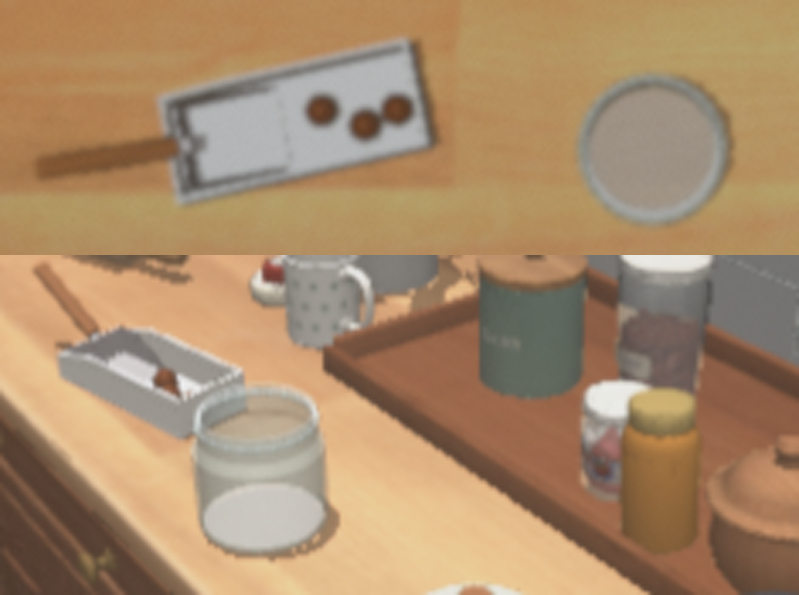

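Measured against the given sizes: tray 187x83 mm (188x80), handle 16 mm wide with its top rising at 30°, rim at z 0.104 and 100 mm across, lid 110 mm across. The second crop shows an empty jar, the scoop nose just short of the nuts, and all three nuts in the far half. I'll write a delta helper and move above the handle.

```bash
cat >> h.py <<'E'
t=np.array([.4954,.2408]);a=np.array([.213,-.977]);a/=np.linalg.norm(a)
JAR=np.array([.470,-.0187]);LID=np.array([.502,-.259])
ang=np.arctan2(a[1],a[0])
def toolR(dyaw=0,nosedown=0):   # tool x = -a, y = tray y, z down; then tilt about tool y
    th=ang+dyaw;ax=np.array([np.cos(th),np.sin(th),0]);x=-ax;z=np.array([0,0,-1.]);y=np.cross(z,x)
    return R.from_matrix(np.c_[x,y,z])*R.from_rotvec([0,nosedown,0])
NOSE=np.array([-.124,0,.061]);ORG=np.array([-.088,0,.061]);REAR=np.array([-.052,0,.061])
def tcp_for(pt,world,Rt): return np.asarray(world)-Rt.apply(pt)
def delta(p,Rt):
    s=env.sense();Rn=R.from_rotvec(s['eef_rot'])
    return np.r_[Rn.inv().apply(np.asarray(p)-s['tool_pos']),(Rn.inv()*Rt).as_rotvec()].round(4)
def tr(x,y=0): return t+a*x+np.array([-a[1],a[0]])*y
def scoop_now(pt=NOSE):
    s=env.sense();w=s['tool_pos']+R.from_rotvec(s['eef_rot']).apply(pt)
    d=w[:2]-t;return np.array([d@a,d@np.array([-a[1],a[0]]),w[2]]).round(4)
def show():
    s=env.sense();print('t',round(float(s['time_s']),2),'p',np.round(s['tool_pos'],4),'q',np.round(s['qpos'],2),'F',np.round(s['contact_force'],1),'op',round(float(s['opening']),4),'noseTray',scoop_now())
E
python3 - <<'E'
from h import *
g=tr(-.1413);print(g,delta([*g,.12],toolR()),delta([*g,.065],toolR()))
E
```

```text
[0.46530156 0.37885714] [-2.838e-01 -2.110e-02  1.020e-01 -9.000e-04  4.000e-04  9.614e-01] [-2.838e-01 -2.100e-02  1.570e-01 -9.000e-04  4.000e-04  9.614e-01]
```

The manual's scale: shifts go in shares of 0.3 m and turns go in shares of pi/2 rad. Converting my numbers, -0.235 m is -0.7833, -0.19 m is -0.6333, 0.7 rad is 0.4456.

```bash
echo '[{"jaw": 0.04, "trans": [-0.1667, -0.0133, 0.0667], "turn_vec": [0, 0, 0.0891]}, {"jaw": 0.04, "trans": [-0.3333, -0.0267, 0.1333], "turn_vec": [0, 0, 0.1783]}, {"jaw": 0.04, "trans": [-0.4833, -0.0333, 0.1833], "turn_vec": [0, 0, 0.2674]}, {"jaw": 0.04, "trans": [-0.6333, -0.0467, 0.2333], "turn_vec": [0, 0, 0.3565]}, {"jaw": 0.04, "trans": [-0.7833, -0.06, 0.2833], "turn_vec": [0, 0, 0.4456]}]' | python3 -m crank | tail -3
python3 - <<'E'
from h import *
show();g=tr(-.1413);print(delta([*g,.12],toolR()))
E
```

```text
contact_force: [0.8, 0.2, -0.5]
opening: 0.0572
finger_force: 0.0
t 0.6 p [0.4224 0.3997 0.1368] q [0.69 0.45 1.52 0.   1.17 0.22] F [ 0.8  0.2 -0.5] op 0.0572 noseTray [-0.0509 -0.0061  0.0758]
[-3.800e-02  2.880e-02  1.680e-02 -4.000e-04  1.000e-04  2.556e-01]
```

Converted, -0.038 m is -0.1267, -0.03 m is -0.1, 0.2556 rad is 0.1627.

```bash
echo '[{"jaw": 0.04, "trans": [-0.1, 0.0667, 0.0333], "turn_vec": [0, 0, 0.0891]}, {"jaw": 0.04, "trans": [-0.1267, 0.096, 0.0567], "turn_vec": [0, 0, 0.1627]}, {"jaw": 0.04, "trans": [-0.1267, 0.096, 0.0567], "turn_vec": [0, 0, 0.1627]}]' | python3 -m crank >/dev/null
python3 - <<'E'
from h import *
show();g=tr(-.1413);print(delta([*g,.065],toolR()))
E
```

```text
t 0.9 p [0.4648 0.3791 0.1191] q [ 0.62  0.51  1.48 -0.    1.16  0.41] F [ 0.3 -0.6 -0.2] op 0.0404 noseTray [-0.0175 -0.0003  0.0582]
[-0.0003  0.0005  0.0541 -0.0022  0.0011  0.0016]
```

Converted, 0.054 m is 0.18, 0.03 m is 0.1.

```bash
echo '[{"jaw": 0.04, "trans": [0, 0.0017, 0.1]}, {"jaw": 0.04, "trans": [0, 0.0017, 0.18]}, {"jaw": 0.04, "trans": [0, 0.0017, 0.18]}, {"jaw": 0, "trans": [0, 0.0017, 0.18]}, {"jaw": 0, "trans": [0, 0.0017, 0.18]}]' | python3 -m crank |tail -4;  echo '[{"jaw": 0}, {"jaw": 0}]' | python3 -m crank|tail -4
python3 - <<'E'
from h import *
show();print(delta([*tr(-.1413),.065],toolR()))
E
```

```text
eef_rot: [1.961, 2.454, 0.003]
contact_force: [0.5, -0.1, 0.3]
opening: 0.0274
finger_force: 0.0
eef_rot: [1.963, 2.452, 0.003]
contact_force: [-0.6, 1.8, 4.9]
opening: 0.0159
finger_force: 30.0
t 1.6 p [0.4648 0.381  0.0678] q [0.63 0.57 1.51 0.   1.05 0.4 ] F [-0.6  1.8  4.9] op 0.0159 noseTray [-0.0195  0.0008  0.0067]
[-0.0022  0.      0.0028  0.0017 -0.0009  0.0062]
```

Converted, -0.07 m is -0.2333, -0.055 m is -0.1833.

```bash
echo '[{"jaw": 0, "trans": [-0.0333, 0, 0]}, {"jaw": 0, "trans": [-0.0833, 0, 0]}, {"jaw": 0, "trans": [-0.1333, 0, 0]}, {"jaw": 0, "trans": [-0.1833, 0, 0]}, {"jaw": 0, "trans": [-0.2333, 0, 0]}]' | python3 -m crank |tail -4;  python3 - <<'E'
from h import *
show()
E
echo '[{"jaw": 0, "trans": [-0.0267, 0, 0]}, {"jaw": 0, "trans": [-0.0533, 0, 0]}, {"jaw": 0, "trans": [-0.0733, 0, 0]}, {"jaw": 0, "trans": [-0.0933, 0, 0]}, {"jaw": 0, "trans": [-0.0933, 0, 0]}]' | python3 -m crank|tail -4
python3 - <<'E'
from h import *
show();im,d=grab('top','push1');im2,d=grab('side','push1s')
A=cv2.resize(im[240:330,120:320],None,fx=4,fy=4,interpolation=cv2.INTER_CUBIC)
B=cv2.resize(im2[195:255,205:325],None,fx=4,fy=4,interpolation=cv2.INTER_CUBIC);B=cv2.copyMakeBorder(B,0,0,0,800-B.shape[1],0)
cv2.imwrite('pics/v1.png',np.vstack([A,B])[:,:,::-1])
E
```

```text
eef_rot: [1.963, 2.452, 0.004]
contact_force: [-0.1, 4.5, 7.1]
opening: 0.0157
finger_force: 30.0
t 2.1 p [0.4804 0.3121 0.0679] q [0.51 0.52 1.6  0.   1.02 0.29] F [-0.1  4.5  7.1] op 0.0157 noseTray [0.051  0.0014 0.0067]
eef_rot: [1.964, 2.451, 0.003]
contact_force: [0.9, 2.5, 2.8]
opening: 0.0157
finger_force: 30.0
t 2.6 p [0.4866 0.2845 0.0676] q [0.46 0.5  1.63 0.   1.01 0.24] F [0.9 2.5 2.8] op 0.0157 noseTray [0.0794 0.0015 0.0066]
```

View pics/v1.png

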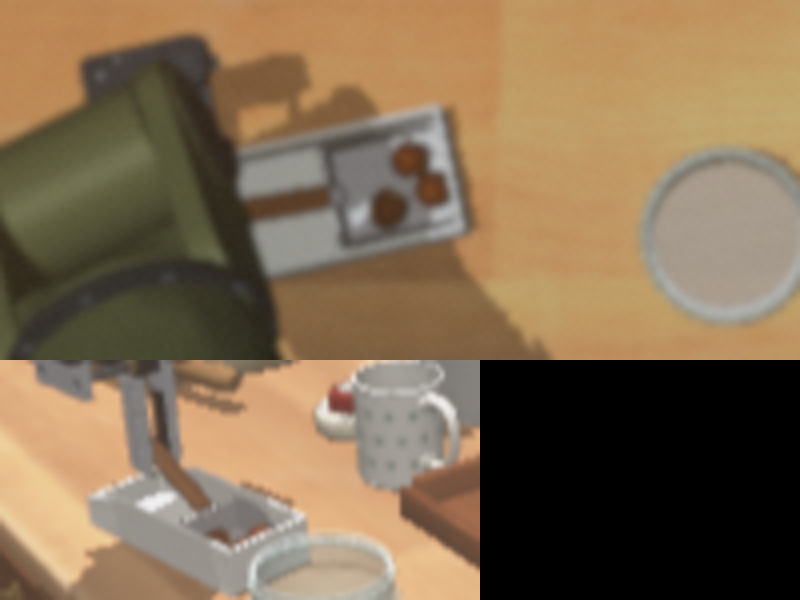

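Top: nuts at (410,158), (432,188) and (388,208) in the crop, mostly over the pan, with the nose about 10 mm short of the end wall. I'll push home and tilt the nose up about the pan's rear edge.

Converted, -0.014 m is -0.0467, -0.012 m is -0.04.

```bash
echo '[{"jaw": 0, "trans": [-0.02, 0, 0]}, {"jaw": 0, "trans": [-0.04, 0, 0]}, {"jaw": 0, "trans": [-0.0467, 0, 0]}]' | python3 -m crank |tail -4;  python3 - <<'E'
from h import *
show()
E
echo '[{"jaw": 0, "trans": [0.0133, 0, 0.01], "turn_vec": [0, -0.0509, 0]}, {"jaw": 0, "trans": [0.0267, 0, 0.0167], "turn_vec": [0, -0.1019, 0]}, {"jaw": 0, "trans": [0.04, 0, 0.0267], "turn_vec": [0, -0.1464, 0]}, {"jaw": 0, "trans": [0.0523, 0, 0.0333], "turn_vec": [0, -0.191, 0]}, {"jaw": 0, "trans": [0.0523, 0, 0.0333], "turn_vec": [0, -0.191, 0]}]' | python3 -m crank|tail -4
python3 - <<'E'
from h import *
show();im,d=grab('top','push2');im2,d=grab('side','push2s')
A=cv2.resize(im[240:330,120:320],None,fx=4,fy=4,interpolation=cv2.INTER_CUBIC)
B=cv2.resize(im2[195:255,205:325],None,fx=4,fy=4,interpolation=cv2.INTER_CUBIC);B=cv2.copyMakeBorder(B,0,0,0,800-B.shape[1],0)
cv2.imwrite('pics/v2.png',np.vstack([A,B])[:,:,::-1])
E
```

```text
eef_rot: [-1.962, -2.451, -0.017]
contact_force: [-6.0, 33.5, 18.6]
opening: 0.0155
finger_force: 30.0
t 3.0 p [0.4899 0.2758 0.0697] q [0.44 0.49 1.64 0.01 1.   0.22] F [-6.  33.5 18.6] op 0.0155 noseTray [0.0882 0.0032 0.0077]
eef_rot: [1.806, 2.261, -0.277]
contact_force: [0.3, 0.3, -1.4]
opening: 0.0158
finger_force: 30.0
t 3.5 p [0.4845 0.2873 0.0555] q [ 0.59  0.59  1.55 -0.31  1.13  0.52] F [ 0.3  0.3 -1.4] op 0.0158 noseTray [0.0887 0.0003 0.0341]
```

View pics/v2.png

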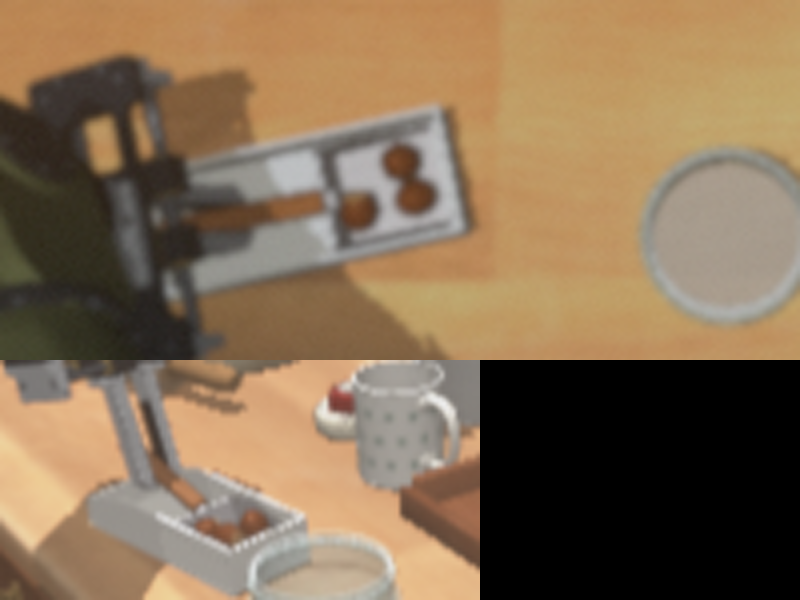

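Nuts at (358,210), (403,160) and (416,195) in the crop, all inside the tilted pan. Next comes the lift.

```bash
python3 - <<'E'
from h import *
Rt=toolR(0,-.3);s=st();p=s['tool_pos']
print(delta(p+[0,0,.13],R.from_rotvec(s['eef_rot'])))
Rn=R.from_rotvec(s['eef_rot']);print((toolR().inv()*Rn).as_rotvec())
E
```

```text
[-0.0382 -0.0002 -0.1243  0.      0.      0.    ]
[ 0.00036167 -0.29840334 -0.00644553]
```

Converted, -0.1243 m is -0.4143, -0.075 m is -0.25.

```bash
echo '[{"jaw": 0}, {"jaw": 0, "trans": [-0.0127, 0, -0.0413]}, {"jaw": 0, "trans": [-0.038, 0, -0.1233]}, {"jaw": 0, "trans": [-0.0767, 0, -0.25]}, {"jaw": 0, "trans": [-0.1273, 0, -0.4143]}]' | python3 -m crank >/dev/null
python3 - <<'E'
from h import *
show();im,d=grab('top','push3')
A=cv2.resize(im[240:330,120:320],None,fx=4,fy=4,interpolation=cv2.INTER_CUBIC)
cv2.imwrite('pics/v3.png',A[:,:,::-1])
# pre-pour: nose at jar centre - 25mm behind, level tilt -.2, nose bottom z .14
for nd,off,z in((-.3,-.02,.15),(0,-.02,.135),(.5,-.012,.115),(.95,-.008,.1)):
    Rt=toolR(0,nd);p=tcp_for(NOSE,[*(JAR+a*off),z],Rt);print(nd,p,delta(p,Rt))
E
```

```text
t 4.1 p [0.4849 0.2858 0.1864] q [ 0.59  0.43  1.46 -0.28  1.38  0.44] F [ 0.4  0.3 -1.4] op 0.0157 noseTray [ 0.0903 -0.      0.1648]
-0.3 [0.43666626 0.13419702 0.17163102] [-0.1255 -0.0831  0.0631  0.011  -0.0042  0.0021]
0 [0.43932644 0.12199518 0.196     ] [-0.1445 -0.0829  0.0434  0.0106  0.2958  0.0038]
0.5 [0.45049347 0.07077361 0.2279813 ] [-0.204  -0.0829  0.0281  0.0096  0.7958  0.0064]
0.95 [0.46350096 0.01111014 0.23634619] [-0.2649 -0.0831  0.0379  0.0082  1.2458  0.0087]
```

View pics/v3.png

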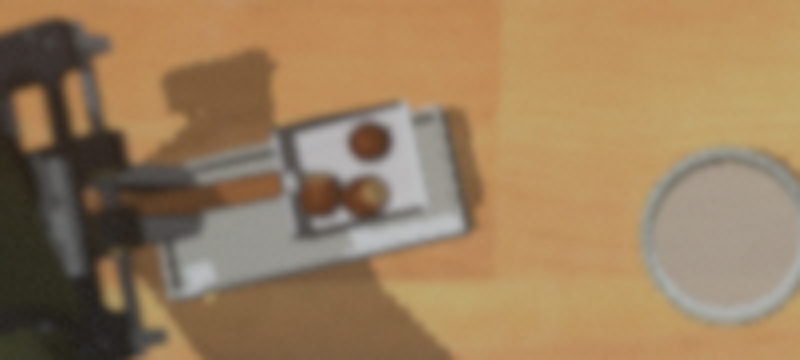

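All three nuts are lying in the lifted scoop. Carrying it to the jar.

Converted, -0.072 m is -0.24, -0.054 m is -0.18.

```bash
echo '[{"jaw": 0, "trans": [-0.02, -0.0133, 0.01]}, {"jaw": 0, "trans": [-0.06, -0.04, 0.03]}, {"jaw": 0, "trans": [-0.12, -0.08, 0.06]}, {"jaw": 0, "trans": [-0.18, -0.12, 0.09]}, {"jaw": 0, "trans": [-0.24, -0.16, 0.12]}]' | python3 -m crank >/dev/null
echo '[{"jaw": 0, "trans": [-0.06, -0.04, 0.03]}, {"jaw": 0, "trans": [-0.1133, -0.0767, 0.0567]}, {"jaw": 0, "trans": [-0.1533, -0.1033, 0.08]}, {"jaw": 0, "trans": [-0.1733, -0.1133, 0.09]}, {"jaw": 0, "trans": [-0.1783, -0.1167, 0.0903]}]' | python3 -m crank >/dev/null
python3 - <<'E'
from h import *
show()
for nd,off,z in((-.3,-.02,.15),(0.1,-.02,.125),(.5,-.012,.105),(.95,-.008,.095)):
    Rt=toolR(0,nd);p=tcp_for(NOSE,[*(JAR+a*off),z],Rt);print(nd,p,delta(p,Rt))
E
```

```text
t 5.15 p [0.4344 0.1326 0.1616] q [ 0.38  0.19  1.83 -0.32  1.18  0.29] F [-0.3 -0.1 -1.9] op 0.0156 noseTray [ 0.2292 -0.0821  0.1399]
-0.3 [0.43666626 0.13419702 0.17163102] [-0.002   0.0026 -0.0099  0.0005 -0.0001  0.0047]
0.1 [0.44075559 0.11543983 0.1980746 ] [-0.0281  0.0025 -0.0295 -0.0004  0.3999  0.0047]
0.5 [0.45049347 0.07077361 0.2179813 ] [-0.0777  0.0022 -0.035  -0.0014  0.7999  0.0047]
0.95 [0.46350096 0.01111014 0.23134619] [-0.14    0.0019 -0.0297 -0.0025  1.2499  0.0044]
```

Converted, -0.059 m is -0.1967, -0.043 m is -0.1433, 0.66 rad is 0.4202.

```bash
echo '[{"jaw": 0, "trans": [-0.0267, 0.0083, -0.04], "turn_vec": [0, 0.0828, 0]}, {"jaw": 0, "trans": [-0.0567, 0.0083, -0.0733], "turn_vec": [0, 0.1719, 0]}, {"jaw": 0, "trans": [-0.0933, 0.0083, -0.0983], "turn_vec": [0, 0.2546, 0]}, {"jaw": 0, "trans": [-0.1433, 0.0083, -0.1067], "turn_vec": [0, 0.3374, 0]}, {"jaw": 0, "trans": [-0.1967, 0.0073, -0.1133], "turn_vec": [0, 0.4202, 0]}]' | python3 -m crank >/dev/null
python3 - <<'E'
from h import *
show()
for nd,off,z in((.65,-.01,.1),(.95,-.008,.095),(1.05,-.008,.095)):
    Rt=toolR(0,nd);p=tcp_for(NOSE,[*(JAR+a*off),z],Rt);print(nd,delta(p,Rt))
E
```

```text
t 5.65 p [0.4476 0.0887 0.2132] q [-0.08  0.14  1.78  0.36  1.35 -0.4 ] F [-2.3  4.1  6.5] op 0.0157 noseTray [ 0.2324 -0.0781  0.1119]
0.65 [-0.0317 -0.0013 -0.0233 -0.0004  0.2846  0.0076]
0.95 [-0.0675 -0.0015 -0.0453 -0.0015  0.5846  0.0075]
1.05 [-0.0797 -0.0016 -0.0517 -0.0019  0.6846  0.0075]
```

Converted, -0.0675 m is -0.225, -0.062 m is -0.2067, 0.585 rad is 0.3724.

```bash
echo '[{"jaw": 0, "trans": [-0.0467, 0, -0.0367], "turn_vec": [0, 0.0891, 0]}, {"jaw": 0, "trans": [-0.1057, 0, -0.0777], "turn_vec": [0, 0.1783, 0]}, {"jaw": 0, "trans": [-0.16, 0, -0.1133], "turn_vec": [0, 0.2674, 0]}, {"jaw": 0, "trans": [-0.2067, 0, -0.14], "turn_vec": [0, 0.3438, 0]}, {"jaw": 0, "trans": [-0.225, 0, -0.151], "turn_vec": [0, 0.3724, 0]}]' | python3 -m crank >/dev/null
echo '[{"jaw": 0}, {"jaw": 0}, {"jaw": 0}]' | python3 -m crank >/dev/null
python3 - <<'E'
from h import *
show();im,d=grab('top','pour1');im2,d=grab('side','pour1s')
A=cv2.resize(im[240:340,220:380],None,fx=3.2,fy=3.2,interpolation=cv2.INTER_CUBIC)
B=cv2.resize(im2[140:310,215:345],None,fx=3.2,fy=3.2,interpolation=cv2.INTER_CUBIC)[:600]
h=max(A.shape[0],B.shape[0]);A=A[:,:384]
A=cv2.copyMakeBorder(A,0,h-A.shape[0],0,0,0);B=cv2.copyMakeBorder(B,0,h-B.shape[0],0,0,0)
cv2.imwrite('pics/v4.png',np.hstack([A,B])[:,:800,::-1])
E
```

```text
t 6.45 p [0.4644 0.0122 0.2308] q [-0.42  0.38  1.65  0.72  1.75 -0.75] F [-0.2 -0.2 -1.5] op 0.0159 noseTray [ 0.2402 -0.0788  0.0946]
```

View pics/v4.png

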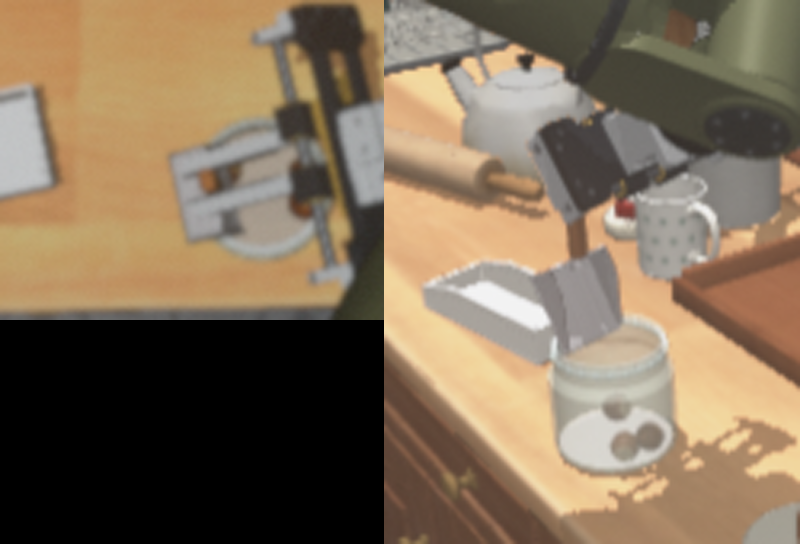

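Side view shows all three nuts on the jar's bottom, at (618,407), (625,445) and (650,435) in the picture. Now I take the scoop back.

```bash
python3 - <<'E'
from h import *
for nd,xy,z in((.6,JAR-a*.03,.135),(.0,JAR-a*.08,.14)):
    Rt=toolR(0,nd);print(delta(tcp_for(NOSE,[*xy,z],Rt),Rt))
Rt=toolR();print(delta(tcp_for(ORG,[*tr(0,0),.09],Rt),Rt))
E
```

```text
[ 0.0588 -0.0005  0.0395 -0.0044 -0.3435  0.0057]
[ 7.710e-02  2.000e-04  1.573e-01 -2.600e-03 -9.435e-01  7.000e-03]
[ 0.1138  0.0812  0.2932 -0.0026 -0.9435  0.007 ]
```

Converted, 0.11 m is 0.3667, 0.0588 m is 0.196, -0.62 rad is -0.3947.

```bash
echo '[{"jaw": 0, "trans": [0.08, 0, -0.05], "turn_vec": [0, -0.0382, 0]}, {"jaw": 0, "trans": [0.15, 0, 0.0167], "turn_vec": [0, -0.1273, 0]}, {"jaw": 0, "trans": [0.196, 0, 0.1317], "turn_vec": [0, -0.2165, 0]}, {"jaw": 0, "trans": [0.2267, 0, 0.25], "turn_vec": [0, -0.3056, 0]}, {"jaw": 0, "trans": [0.2467, 0, 0.3667], "turn_vec": [0, -0.3947, 0]}]' | python3 -m crank >/dev/null
python3 - <<'E'
from h import *
show()
Rt=toolR(0,0);print(delta(tcp_for(NOSE,[*(JAR-a*.08),.14],Rt),Rt))
Rt=toolR();print(delta(tcp_for(ORG,[*tr(0,0),.09],Rt),Rt))
E
```

```text
t 7.05 p [0.4352 0.1422 0.2271] q [ 0.06  0.1   1.78  0.33  1.32 -0.25] F [ 0.7  0.6 -1.9] op 0.0152 noseTray [ 0.1821 -0.0787  0.1303]
[ 2.920e-02 -1.000e-04  3.720e-02  4.600e-03 -3.195e-01  6.900e-03]
[ 0.1383  0.0805  0.1264  0.0046 -0.3195  0.0069]
```

Converted, 0.1383 m is 0.461, 0.1264 m is 0.4213, -0.3195 rad is -0.2034.

```bash
echo '[{"jaw": 0, "trans": [0.0833, 0.05, 0.0667], "turn_vec": [0, -0.07, 0]}, {"jaw": 0, "trans": [0.2, 0.1167, 0.1667], "turn_vec": [0, -0.1401, 0]}, {"jaw": 0, "trans": [0.3167, 0.1833, 0.2667], "turn_vec": [0, -0.2034, 0]}, {"jaw": 0, "trans": [0.4, 0.2333, 0.36], "turn_vec": [0, -0.2034, 0.0045]}, {"jaw": 0, "trans": [0.461, 0.2683, 0.4213], "turn_vec": [0, -0.2034, 0.0045]}]' | python3 -m crank >/dev/null
echo '[{"jaw": 0}, {"jaw": 0}]' | python3 -m crank >/dev/null
python3 - <<'E'
from h import *
show();im,d=grab('top','ret');C=cloud('top',d)
Rt=toolR();print(delta(tcp_for(ORG,[*tr(0,0),.004],Rt)+[0,0,.004],Rt))
L=np.dstack([(C[...,:2]-t)@a,(C[...,:2]-t)@np.array([-a[1],a[0]]),C[...,2]])
hsv=cv2.cvtColor(im,cv2.COLOR_RGB2HSV)
q=(abs(L[...,0])<.055)&(abs(L[...,1])<.045)&(L[...,2]>.06)&(L[...,2]<.15)
for lo in np.arange(-.06,.05,.01):
    m=q&(L[...,0]>lo)&(L[...,0]<lo+.01)
    if m.any(): print(lo.round(3),np.percentile(L[m][:,2],[10,50,90]),L[m][:,1].min(),L[m][:,1].max())
A=cv2.resize(im[240:330,120:320],None,fx=4,fy=4,interpolation=cv2.INTER_CUBIC);cv2.imwrite('pics/v5.png',A[:,:,::-1])
E
```

```text
t 7.75 p [0.476  0.326  0.1505] q [0.53 0.42 1.52 0.01 1.19 0.32] F [ 0.5 -0.5 -1.2] op 0.0159 noseTray [ 0.0363 -0.0009  0.0888]
[ 0.0007  0.0007  0.082  -0.0004 -0.0056 -0.0007]
-0.06 [0.12533213 0.12869431 0.1330365 ] -0.010850803717695735 0.005806354752584666
-0.05 [0.09730313 0.12388906 0.1295948 ] -0.03451049115398531 0.02365466683604278
-0.04 [0.08152926 0.08955138 0.11548332] -0.03520234149165666 0.03106331647432251
-0.03 [0.08031394 0.08397887 0.10577299] -0.03526081711780163 0.031037689087223926
-0.02 [0.07972605 0.08345649 0.10369314] -0.03543249885162092 0.030366887342313444
-0.01 [0.07871256 0.08188664 0.0985479 ] -0.033524354590976455 0.0309442325930238
0.0 [0.07767821 0.0806161  0.09211705] -0.03328543890811255 0.03127758212032174
0.01 [0.07691705 0.0800503  0.08496399] -0.03320302197272676 0.029934633985205454
0.02 [0.07488422 0.07797823 0.08278672] -0.03280553678422124 0.030585245151065032
```

View pics/v5.png

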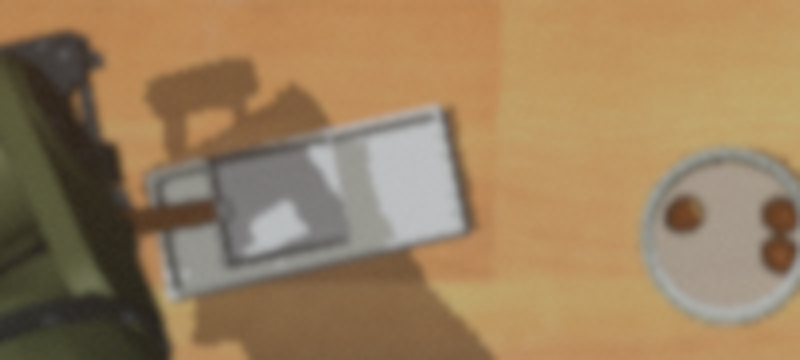

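The picture shows the scoop centred over the tray but drooping about 0.11 rad at the nose, and three nuts in the jar at (685,212), (780,212) and (780,255). I'll level it, lower it and let go.

The manual's scale: shifts go in shares of 0.3 m and turns go in shares of pi/2 rad. Converting my numbers, 0.082 m is 0.2733, 0.08 m is 0.2667, -0.11 rad is -0.07.

```bash
echo '[{"jaw": 0, "trans": [0, 0.0067, 0.0667], "turn_vec": [0, -0.07, 0]}, {"jaw": 0, "trans": [0, 0.0067, 0.1667], "turn_vec": [0, -0.07, 0]}, {"jaw": 0, "trans": [0, 0.0067, 0.2333], "turn_vec": [0, -0.07, 0]}, {"jaw": 0, "trans": [0, 0.0067, 0.2667], "turn_vec": [0, -0.07, 0]}, {"jaw": 0, "trans": [0, 0.0067, 0.2733], "turn_vec": [0, -0.07, 0]}]' | python3 -m crank |tail -4
echo '[{"jaw": 0}, {"jaw": 0.03}, {"jaw": 0.04}, {"jaw": 0.04}]' | python3 -m crank |tail -4
python3 - <<'E'
from h import *
show()
E
```

```text
eef_rot: [1.922, 2.381, -0.102]
contact_force: [0.5, 0.5, -1.2]
opening: 0.0159
finger_force: 30.0
eef_rot: [1.92, 2.381, -0.1]
contact_force: [0.1, 0.3, -0.3]
opening: 0.0359
finger_force: 0.0
t 8.7 p [0.4785 0.3267 0.0691] q [ 0.58  0.55  1.55 -0.11  1.08  0.42] F [ 0.1  0.3 -0.3] op 0.0359 noseTray [0.0422 0.0016 0.0213]
```

Converted, -0.12 m is -0.4, -0.075 m is -0.25, 0.1 rad is 0.0637.

```bash
echo '[{"jaw": 0.05, "trans": [-0.01, 0, -0.1]}, {"jaw": 0.07, "trans": [-0.0267, 0, -0.25]}, {"jaw": 0.07, "trans": [-0.0433, 0, -0.4]}, {"jaw": 0.07, "trans": [-0.0433, 0, -0.4], "turn_vec": [0, 0.0318, 0]}, {"jaw": 0.07, "trans": [-0.0433, 0, -0.4], "turn_vec": [0, 0.0637, 0]}]' | python3 -m crank |tail -4
python3 - <<'E'
from h import *
show();Rt=toolR(-ang-np.pi/2);print(delta([*LID,.17],Rt), delta([*JAR,.19],Rt))
E
```

```text
eef_rot: [1.97, 2.444, 0.001]
contact_force: [0.0, 0.9, 0.3]
opening: 0.0696
finger_force: 0.0
t 9.2 p [0.4787 0.3267 0.1909] q [ 0.54  0.39  1.47 -0.    1.28  0.32] F [0.  0.9 0.3] op 0.0696 noseTray [0.0366 0.0021 0.1302]
[-0.5773 -0.1018  0.0217  0.0022  0.0014  0.2142] [-0.3357 -0.082   0.0013  0.0022  0.0014  0.2142]
```

Converted, -0.24 m is -0.8, -0.192 m is -0.64, 0.2142 rad is 0.1364.

```bash
echo '[{"jaw": 0.07, "trans": [-0.16, -0.0283, 0], "turn_vec": [0, 0, 0.0318]}, {"jaw": 0.07, "trans": [-0.32, -0.0567, 0], "turn_vec": [0, 0, 0.0637]}, {"jaw": 0.07, "trans": [-0.48, -0.085, 0], "turn_vec": [0, 0, 0.0955]}, {"jaw": 0.07, "trans": [-0.64, -0.1133, 0], "turn_vec": [0, 0, 0.1273]}, {"jaw": 0.07, "trans": [-0.8, -0.1417, 0], "turn_vec": [0, 0, 0.1364]}]' | python3 -m crank >/dev/null
python3 - <<'E'
from h import *
show();Rt=toolR(-ang-np.pi/2);print(delta([*LID,.17],Rt))
E
```

```text
t 9.7 p [0.4875 0.0808 0.1907] q [ 0.09  0.21  1.72 -0.    1.22  0.1 ] F [0.5 0.8 0.7] op 0.0699 noseTray [ 0.2761 -0.0684  0.1303]
[-0.3396  0.0152  0.0223  0.0008  0.0046 -0.0022]
```

Converted, -0.243 m is -0.81, -0.195 m is -0.65.

```bash
echo '[{"jaw": 0.07, "trans": [-0.16, 0.0067, 0]}, {"jaw": 0.07, "trans": [-0.3233, 0.0133, 0]}, {"jaw": 0.07, "trans": [-0.4867, 0.02, 0]}, {"jaw": 0.07, "trans": [-0.65, 0.0283, 0.0167]}, {"jaw": 0.07, "trans": [-0.81, 0.0367, 0.0333]}]' | python3 -m crank >/dev/null
echo '[{"jaw": 0.07, "trans": [-0.16, 0.0067, 0.0167], "turn_vec": [0, 0.0025, 0]}, {"jaw": 0.07, "trans": [-0.2833, 0.0117, 0.0367], "turn_vec": [0, 0.0025, 0]}, {"jaw": 0.07, "trans": [-0.322, 0.014, 0.04], "turn_vec": [0, 0.0029, -0.0013]}, {"jaw": 0.07, "trans": [-0.322, 0.014, 0.04], "turn_vec": [0, 0.0029, -0.0013]}]' | python3 -m crank >/dev/null
python3 - <<'E'
from h import *
show();Rt=toolR(-ang-np.pi/2);
im,d=grab('top','lid1');im2,d2=grab('side','lid1s');C=cloud('top',d)
m=(C[...,2]>.09)&(C[...,2]<.115);m[:,:275]=0;m[:,330:]=0;m[:270]=0;m[328:]=0
Q=(C[m][:,:2]*1000).astype(np.float32);print('jar rim',len(Q),cv2.minEnclosingCircle(Q),Q.mean(0),(Q.min(0)+Q.max(0))/2)
# side rim check
P=cloud('side',d2);m2=(P[...,2]>.09)&(P[...,2]<.112)&(abs(P[...,0]-.47)<.07)&(abs(P[...,1]+.019)<.07)
Q2=(P[m2][:,:2]*1000).astype(np.float32);print('side rim',len(Q2),cv2.minEnclosingCircle(Q2) if len(Q2) else '')
# side: lid knob by colour
ms=(abs(P[...,0]-.502)<.03)&(abs(P[...,1]+.259)<.03)&(P[...,2]>.045)&(P[...,2]<.07)
print('knob top side',ms.sum(),P[ms].mean(0) if ms.any() else '')
ml=(abs(P[...,0]-.502)<.07)&(abs(P[...,1]+.259)<.07)&(P[...,2]>.018)&(P[...,2]<.03)
Ql=(P[ml][:,:2]*1000).astype(np.float32);print('lid side',len(Ql),cv2.minEnclosingCircle(Ql) if len(Ql) else '')
# scoop in tray
L=np.dstack([(C[...,:2]-t)@a,(C[...,:2]-t)@np.array([-a[1],a[0]]),C[...,2]])
for lo in np.arange(-.05,.04,.02):
    m=(L[...,0]>lo)&(L[...,0]<lo+.01)&(abs(L[...,1])<.02);print(round(lo,2),np.median(L[m][:,2]))
print(delta([*LID,.046],Rt))
A=cv2.resize(im[240:340,110:430],None,fx=2.5,fy=2.5);B=cv2.resize(im2[190:340,205:405],None,fx=2.3,fy=2.3)[:345]
B=cv2.copyMakeBorder(B,0,0,0,800-B.shape[1],0);cv2.imwrite('pics/v6.png',np.vstack([A,B])[:,:,::-1])
E
```

```text
t 10.6 p [ 0.5025 -0.258   0.1696] q [-0.54  0.38  1.54 -0.    1.22 -0.54] F [0.8 0.1 0.2] op 0.0693 noseTray [ 0.61   -0.1258  0.1086]
jar rim 347 ((470.1854248046875, -18.5224552154541), 50.305450439453125) [469.44376  -18.879875] [469.82324 -18.17656]
side rim 384 ((472.0951843261719, -21.44417953491211), 53.1999626159668)
knob top side 88 [ 0.50133443 -0.26623739  0.05213863]
lid side 934 ((503.4631042480469, -263.5122985839844), 56.87897872924805)
-0.05 0.040047397361788126
-0.03 0.006571529488487749
-0.01 0.0062046669183872544
0.01 0.005566144206925195
0.03 0.005180475237145875
[-0.0029 -0.0009  0.1241  0.      0.      0.0018]
```

View pics/v6.png

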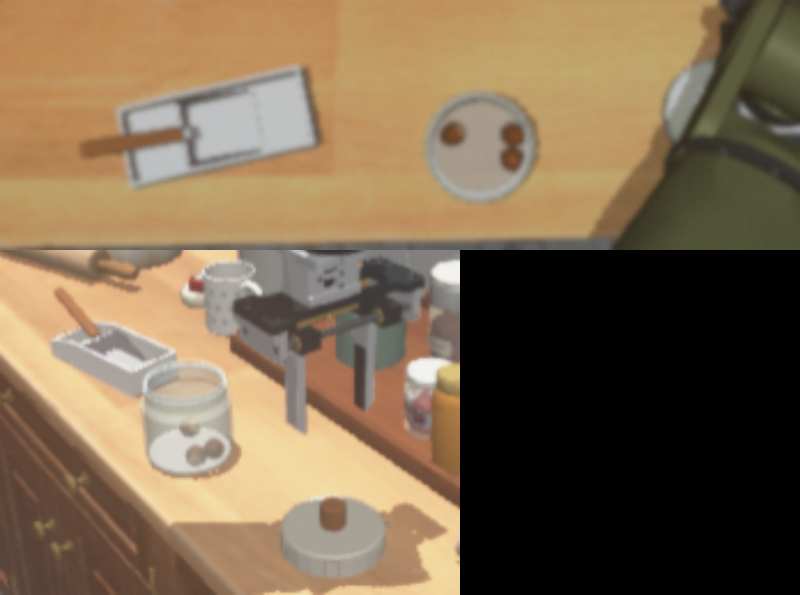

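The scoop lies flat in the tray, the nuts are at (452,133), (513,133) and (512,158) in the jar, and the lid is clear below the fingers. Descending on the knob.

Converted, 0.1236 m is 0.412, -0.001 m is -0.0033.

```bash
echo '[{"jaw": 0.07, "trans": [-0.0033, -0.0023, 0.1333]}, {"jaw": 0.06, "trans": [-0.0067, -0.0023, 0.2833]}, {"jaw": 0.05, "trans": [-0.0067, -0.0023, 0.3833]}, {"jaw": 0.05, "trans": [-0.0067, -0.0023, 0.412]}, {"jaw": 0.04, "trans": [-0.0067, -0.0023, 0.412]}]' | python3 -m crank | tail -4
echo '[{"jaw": 0}, {"jaw": 0}, {"jaw": 0}, {"jaw": 0}]' | python3 -m crank | tail -4
python3 - <<'E'
from h import *
show();Rt=toolR(-ang-np.pi/2);s=st();print(delta([*s['tool_pos'][:2],.17],Rt))
E
```

```text
eef_rot: [-2.218, -2.224, 0.001]
contact_force: [-0.2, -0.3, 0.4]
opening: 0.0447
finger_force: 0.0
eef_rot: [2.218, 2.221, 0.001]
contact_force: [-0.1, 2.5, 7.3]
opening: 0.0273
finger_force: 30.0
t 11.6 p [ 0.5029 -0.2594  0.048 ] q [-0.54  0.53  1.63  0.    0.97 -0.54] F [-0.1  2.5  7.3] op 0.0273 noseTray [ 0.6116 -0.1253 -0.0128]
[-0.0002  0.0003 -0.122   0.0025  0.0014  0.0014]
```

Converted, -0.13 m is -0.4333, -0.12 m is -0.4.

```bash
echo '[{"jaw": 0, "trans": [0, 0, -0.1]}, {"jaw": 0, "trans": [0, 0, -0.25]}, {"jaw": 0, "trans": [0, 0, -0.4]}, {"jaw": 0, "trans": [0.1, 0, -0.4333]}, {"jaw": 0, "trans": [0.2333, -0.0167, -0.4333]}]' | python3 -m crank >/dev/null
echo '[{"jaw": 0, "trans": [0.15, -0.0233, 0]}, {"jaw": 0, "trans": [0.3, -0.0467, 0]}, {"jaw": 0, "trans": [0.4333, -0.0667, 0]}, {"jaw": 0, "trans": [0.5167, -0.0833, 0]}, {"jaw": 0, "trans": [0.56, -0.09, 0]}]' | python3 -m crank >/dev/null
echo '[{"jaw": 0}, {"jaw": 0}]' | python3 -m crank >/dev/null
python3 - <<'E'
from h import *
show();Rt=toolR(-ang-np.pi/2)
im,d=grab('side','l2s');P=cloud('side',d)
A=cv2.resize(im[170:310,220:340],None,fx=4,fy=4,interpolation=cv2.INTER_CUBIC);cv2.imwrite('pics/v7.png',A[:,:,::-1])
im,d=grab('top','l2')
C=cloud('top',d)
for n,P in(('side',P),('top',C)):
  for z0,z1 in((.138,.158),(.09,.112)):
    m=(P[...,2]>z0)&(P[...,2]<z1)&(abs(P[...,0]-.47)<.065)&(abs(P[...,1]+.019)<.065);Q=(P[m][:,:2]*1000).astype(np.float32)
    print(n,z0,len(Q),cv2.minEnclosingCircle(Q) if len(Q)>5 else '',Q.min(0) if len(Q) else '',Q.max(0) if len(Q) else '')
s=st();print('from grasp: need',delta(np.array([*(JAR-LID+[.5029,-.2594]),.17]),Rt))
E
```

```text
t 12.8 p [ 0.47   -0.0219  0.1764] q [-0.12  0.17  1.8  -0.    1.18 -0.13] F [-0.2 -1.2 -1.7] op 0.0267 noseTray [ 0.3724 -0.107   0.1155]
side 0.138 688 ((468.46270751953125, -28.669776916503906), 55.500022888183594) [413.20474 -83.71961] [522.429     26.710354]
side 0.09 222 ((468.4311828613281, -25.725845336914062), 49.44430160522461) [419.00064 -72.55028] [515.53955   21.690517]
top 0.138 59 ((467.2298278808594, -22.771516799926758), 53.31166458129883) [424.0031   -69.071785] [493.6571   26.96492]
top 0.09 0   
from grasp: need [ 0.0031  0.0009  0.0062 -0.0001  0.0003  0.0001]
```

View pics/v7.png

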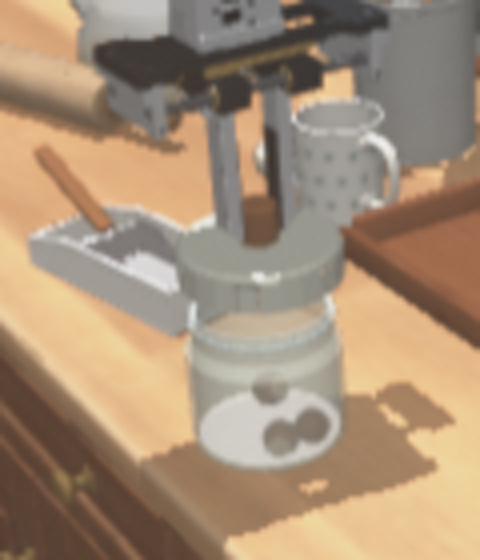

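The side view shows the lid level above the jar, rim ellipse about (262,330), with the nuts on its bottom. Shift +3 mm in y and lower to just above the bead.

Converted, 0.03 m is 0.1, 0.027 m is 0.09.

```bash
echo '[{"jaw": 0, "trans": [0.0103, 0.0017, 0]}, {"jaw": 0, "trans": [0.0103, 0.0017, 0.04]}, {"jaw": 0, "trans": [0.0103, 0.0017, 0.0733]}, {"jaw": 0, "trans": [0.0103, 0.0017, 0.09]}, {"jaw": 0, "trans": [0.0103, 0.0017, 0.1]}]' | python3 -m crank |tail -3
echo '[{"jaw": 0}]' | python3 -m crank |tail -3
python3 - <<'E'
from h import *
show();Rt=toolR(-ang-np.pi/2);s=st();print(s['torque'].round(2),delta([*(JAR-LID+[.5029,-.2594]),.1345],Rt))
E
```

```text
contact_force: [-0.1, 0.5, -1.1]
opening: 0.0271
finger_force: 30.0
contact_force: [-0.3, 0.0, -1.8]
opening: 0.0271
finger_force: 30.0
t 13.5 p [ 0.4701 -0.0181  0.1457] q [-0.12  0.21  1.83 -0.    1.11 -0.12] F [-0.3  0.  -1.8] op 0.0271 noseTray [ 0.3687 -0.1062  0.0847]
[-0.06  0.02 -0.01] [-0.001   0.0008  0.0112 -0.001   0.0001  0.0013]
```

Converted, 0.006 m is 0.02, 0.005 m is 0.0167.

```bash
echo '[{"jaw": 0, "trans": [0, 0, 0.005]}, {"jaw": 0, "trans": [0, 0, 0.01]}, {"jaw": 0, "trans": [0, 0, 0.0133]}, {"jaw": 0, "trans": [0, 0, 0.0167]}, {"jaw": 0, "trans": [0, 0, 0.02]}]' | python3 -m crank |tail -3
python3 - <<'E'
from h import *
show()
E
echo '[{"jaw": 0, "trans": [0, 0, 0.0033]}, {"jaw": 0, "trans": [0, 0, 0.0067]}, {"jaw": 0, "trans": [0, 0, 0.01]}, {"jaw": 0, "trans": [0, 0, 0.0133]}, {"jaw": 0, "trans": [0, 0, 0.0133]}]' | python3 -m crank |tail -3
python3 - <<'E'
from h import *
show();print(st()['torque'].round(2))
E
```

```text
contact_force: [-0.9, 0.3, 7.6]
opening: 0.0274
finger_force: 30.0
t 14.0 p [ 0.4706 -0.0181  0.1409] q [-0.12  0.21  1.83 -0.    1.09 -0.12] F [-0.9  0.3  7.6] op 0.0274 noseTray [ 0.3689 -0.1055  0.0799]
contact_force: [0.7, -0.2, -5.5]
opening: 0.0272
finger_force: 30.0
t 14.5 p [ 0.4699 -0.018   0.1356] q [-0.12  0.22  1.84 -0.    1.08 -0.12] F [ 0.7 -0.2 -5.5] op 0.0272 noseTray [ 0.3686 -0.1063  0.0746]
[ 0.13 -0.03 -0.05]
```

Converted, 0.002 m is 0.0067, 0.001 m is 0.0033.

```bash
echo '[{"jaw": 0, "trans": [0, 0, 0.0033]}, {"jaw": 0, "trans": [0, 0, 0.0067]}, {"jaw": 0, "trans": [0, 0, 0.0067]}]' | python3 -m crank |tail -3
python3 - <<'E'
from h import *
show();print(st()['torque'].round(2))
E
echo '[{"jaw": 0, "trans": [0, 0, 0.0033]}, {"jaw": 0, "trans": [0, 0, 0.005]}, {"jaw": 0, "trans": [0, 0, 0.005]}]' | python3 -m crank |tail -3
python3 - <<'E'
from h import *
show();print(st()['torque'].round(2))
E
```

```text
contact_force: [-2.0, -0.0, 1.1]
opening: 0.0271
finger_force: 30.0
t 14.8 p [ 0.4702 -0.0181  0.1343] q [-0.12  0.22  1.84 -0.    1.08 -0.12] F [-2.  -0.   1.1] op 0.0271 noseTray [ 0.3688 -0.106   0.0733]
[-0.02  0.33  0.02]
contact_force: [-5.2, 0.2, 10.1]
opening: 0.0275
finger_force: 30.0
t 15.1 p [ 0.4704 -0.0182  0.1334] q [-0.12  0.22  1.84 -0.    1.08 -0.12] F [-5.2  0.2 10.1] op 0.0275 noseTray [ 0.3689 -0.1058  0.0724]
[ 0.02  1.08 -0.01]
```

Converted, 0.0015 m is 0.005, 0.001 m is 0.0033.

```bash
echo '[{"jaw": 0, "trans": [0, 0, 0.0033]}, {"jaw": 0, "trans": [0, 0, 0.005]}, {"jaw": 0, "trans": [0, 0, 0.005]}]' | python3 -m crank |tail -3
python3 - <<'E'
from h import *
show();print(st()['torque'].round(2),R.from_rotvec(st()['eef_rot']).as_matrix()[2].round(4))
im,d=grab('side','c1');im2,_=grab('top','c1t')
A=cv2.resize(im[205:295,245:325],None,fx=6,fy=6,interpolation=cv2.INTER_CUBIC);cv2.imwrite('pics/v8.png',A[:,:,::-1])
E
```

```text
contact_force: [-8.6, 0.4, 17.9]
opening: 0.0271
finger_force: 30.0
t 15.4 p [ 0.4705 -0.0181  0.1325] q [-0.12  0.23  1.84 -0.    1.07 -0.12] F [-8.6  0.4 17.9] op 0.0271 noseTray [ 0.3689 -0.1057  0.0715]
[ 0.04  1.84 -0.01] [-4.e-04  9.e-04 -1.e+00]
```

View pics/v8.png

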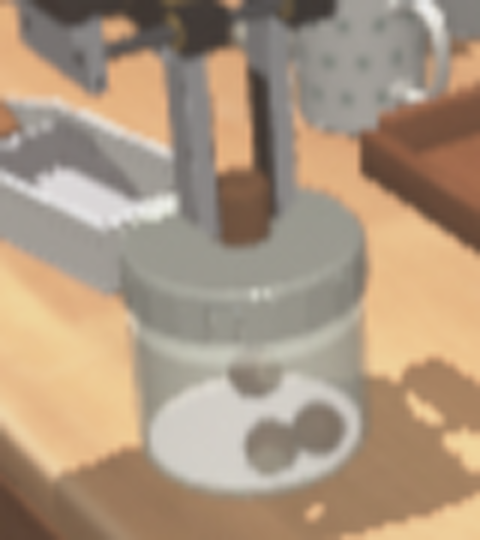

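The lid sits level and flush on the jar, skirt lower edge about row 330, nuts below it. The moment equals Fx times the roughly 0.21 m lever, so the push is central, and 18 N at 2 mm below first contact fits the seal's 1 mm per 10 N. I'll hold to check that it is steady, then hand in.

```bash
echo '[{"jaw": 0}, {"jaw": 0}, {"jaw": 0}, {"jaw": 0}, {"jaw": 0}]' | python3 -m crank |tail -3
python3 - <<'E'
from h import *
from station import finish_job
show();s=st()
if 9<s['contact_force'][2]<35 and abs(s['tool_pos'][2]-.1325)<.0015: print(finish_job())
E
```

```text
contact_force: [-8.2, 0.4, 17.9]
opening: 0.0269
finger_force: 30.0
t 16.0 p [ 0.4704 -0.0182  0.1325] q [-0.12  0.23  1.84 -0.    1.07 -0.12] F [-8.2  0.4 17.9] op 0.0269 noseTray [ 0.3689 -0.1058  0.0715]
the job is handed in; nothing more can be done
None
```

I handed the job in at about 16 s with all three nuts in the jar, the scoop flat in the tray, and the lid clicked home with the gripper still pressing it at about 18 N; the hand-in call returned no verdict.

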